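Deburr the wide bore of a clamping collar

TASK

Take the deburring tool out of its stand and deburr the top inside edge of the clamping collar with the widest bore: start at the collar's thumb screw and run the cone blade slowly clockwise (seen from above) in one full circle round the bore, keeping it lightly pressed on the edge all the way back to the thumb screw. Then stand the tool upright in its stand again.

Things in the scene. Friction and masses are not known exactly. Their poses are not given: they have to be found in the camera images.
- handle (a point): Centre (half-way up) of the deburring tool's upright black ribbed handle: round, 30 mm in diameter over the ribs, 74 mm long, z up. Below it a steel flange (52 mm in diameter, 6 mm thick), its underside 43 mm below this point, rests on the stand's top; shank and blade hang in the stand's hole. Lift 65 mm or more to clear it. 0.13 to 0.23 kg.
- blade: The tool's steel cone blade; origin at the tip, z up along the tool; tip on the handle's axis, 89 mm below its centre when unpressed. The cone widens evenly from 3 mm diameter at the tip to 22 mm at 13 mm above it, then 3 mm of cylinder, then a thin shank. It slides up to 12 mm up into the handle against a spring: 0.6 N to start, then 0.3 N per mm, so a few mm of press give light steady contact.
- collar: Widest of three upright aluminium collars fixed on an ivory plate (outside 74 mm, 45 mm high; bores 56, 38, 24 mm). Bore 56 mm, straight through. Origin: centre of its mouth, level with the top face; z up, x towards its thumb screw (lug, black knob, 24 mm below the top, reaching 66 mm out). Upright, with the tip 22 mm off the axis, the cone meets the edge when the tip is 6 mm below the top face.
- stand: The tool's stand: a fixed ivory block 80 x 80 mm and 65 mm high with a round hole 40 mm in diameter and 58 mm deep. Origin: centre of the hole's mouth, level with the block's top; z up. When the tool stands in it the flange lies on the block's top and the handle's centre is 43 mm above this origin.
Things that resemble listed ones, but are neither listed nor needed, are in the scene too. Leave any green look-alike of the part that bears handle alone. Leave any red look-alike of the stand alone.

How it is judged (in metres and radians):
On the way, in this order (a step that is already met when the one before it is completed fails the run):
1. the cone blade rests on the top inside edge of the widest bore at the thumb screw (contact force between blade and collar above 0.3 N and z of blade in the frame of collar between -0.015 and 0.001 m and x of blade in the frame of collar above 0.014 m), for 0.2 s.
2. the cone blade rests on the top inside edge of the widest bore coming up to a quarter of the way clockwise (contact force between blade and collar above 0.3 N and z of blade in the frame of collar between -0.015 and 0.001 m and x of blade in the frame of collar between 0 and 0.014 m and y of blade in the frame of collar below 0 m), for 0.2 s.
3. the cone blade rests on the top inside edge of the widest bore just past a quarter of the way (contact force between blade and collar above 0.3 N and z of blade in the frame of collar between -0.015 and 0.001 m and x of blade in the frame of collar between -0.014 and 0 m and y of blade in the frame of collar below 0 m), for 0.2 s.
4. the cone blade rests on the top inside edge of the widest bore coming up to the side opposite the thumb screw (contact force between blade and collar above 0.3 N and z of blade in the frame of collar between -0.015 and 0.001 m and x of blade in the frame of collar below -0.014 m and y of blade in the frame of collar below 0 m), for 0.2 s.
5. the cone blade rests on the top inside edge of the widest bore just past the side opposite the thumb screw (contact force between blade and collar above 0.3 N and z of blade in the frame of collar between -0.015 and 0.001 m and x of blade in the frame of collar below -0.014 m and y of blade in the frame of collar above 0 m), for 0.2 s.
6. the cone blade rests on the top inside edge of the widest bore coming up to three quarters of the way (contact force between blade and collar above 0.3 N and z of blade in the frame of collar between -0.015 and 0.001 m and x of blade in the frame of collar between -0.014 and 0 m and y of blade in the frame of collar above 0 m), for 0.2 s.
7. the cone blade rests on the top inside edge of the widest bore past three quarters of the way (contact force between blade and collar above 0.3 N and z of blade in the frame of collar between -0.015 and 0.001 m and x of blade in the frame of collar between 0 and 0.014 m and y of blade in the frame of collar above 0 m), for 0.2 s.
8. the cone blade rests on the top inside edge of the widest bore back at the thumb screw (all of step 1 and y of blade in the frame of collar below 0.01 m), for 0.2 s.
At the end, for the whole second after the job is handed in: The tool is released and at rest, upright within 10 degrees, in its stand: the handle's centre within 18 mm of the hole's axis and 36 to 52 mm above the stand's top (flange on the block) (horizontal distance between handle and stand below 0.018 m and z of handle in the frame of stand between 0.036 and 0.052 m and angle between handle's own z axis and vertical below 0.17 rad and linear speed of blade below 0.02 m/s); the robot touches nothing.
It fails at once if the blade is forced against the collar with more than 20 N (contact force between blade and collar above 20 N).
It also fails if it takes over 64 s, if anything falls off the work surface, if the arm or the gripper's body presses on something with over 40 N, if the wrist force passes 120 N, or if a joint passes its speed limit or range.

ROBOT

A 6-joint arm with a two-finger parallel gripper is mounted at the origin on the work surface. World frame = base frame: x ahead of the robot, y to its left, z up, the work surface at z = 0. Lengths are in mm, angles in rad, forces in N, time in s.
With the tool pointing down it reaches from about 350 to 725 mm from the base axis. Payload 4.3 kg.
Tool frame: the origin (TCP) lies between the finger pads; the fingertips stand 8 mm ahead of it and the grasp point (between the pads) lies 11 mm behind it (env.tip_extent is the distance from the TCP to the fingertips, in mm); z points along the fingers, y is the line along which they close (so a half turn about z gives the same grasp; the last joint's range is limited). The gripper opens to 85 mm and grips with 20 to 120 N. Pads are 22 mm wide; open, the fingers measure 114 mm over their backs; the gripper's body (76 mm by 85 mm) begins 54 mm behind the grasp point. The pads swing forward as they close: fully open they stand 13 mm farther back than shut.
Start: joints at [-1.225, 0.377, 0.081, 1.274, 0, 1.46], TCP at [253.12, -516.33, 239.329] pointing down, gripper open.
Joint ranges: [-2.72, 2.72], [-0.84, 1.66], [-1.02, 1.22], [-1.77, 2.12], [-1.37, 1.28], [-3.14, 3.14]. Speed limits (rad/s): [2.57, 2.57, 3.14, 3.14, 3.14, 3.14].

INTERFACE

Orientations are given as a rotation vector (axis times angle).
In Python, from cell import env, snapshot, get_calibration gives the robot as it stands.
- The arm moves only by the tool apply_moves, never from a script. Its argument "targets" is a list of rows, each a list of 7 numbers: the closure, from -1 (fully open) to 1 (shut), then the shift along the tool's x, y, z in cm, then the turn, a rotation vector about the tool's x, y, z in rad. In form: [[gripper, dx, dy, dz, wx, wy, wz], ...]. A call has 1 to 20 rows; each row is the pose to reach, as a shift and turn from the pose commanded when the call began, along the tool's axes at that moment; what a row does not reach only later rows make up. A row lasts 1/12 s, in which the tool goes at most 41.7 mm and 7.16 degrees, less where a joint would pass 70% of its speed; a pose out of reach is approached as far as the arm can. A call with a gripper value outside its range is refused whole. The fingers move at their own pace and stop on an object; "newtons" is the grip in N (left out, the last holds). Time passes only in rows, so rows that repeat a pose let the fingers close. It gives the time, the measured TCP pose, the force, the opening and the grip force at its end, in the units of the state.
- env.get_state(): the state, without advancing time (a new reading comes with each control period).
- snapshot(name): name is "scene" or "top" or "wrist"; returns (picture, depth): 400x640x3 uint8, blue, green, red; 400x640 float32, mm along the optical axis (not along the pixel's ray), 0 where there is no reading.
- get_calibration(name): a dict with "vfov" (degrees; the focal length in pixels is half the picture's height over the tangent of half this angle, whatever the lens; pixels are square), "cx", "cy" (the principal point, pixels), "origin" and "attitude" of the camera in the world; the wrist camera has in their place "mount" (4x4, takes a point from camera to tool coordinates, whose origin is the TCP and whose axes are the flange's). Camera axes: x right, y down, z forward; pixel columns grow to the right and rows downward; lengths in mm; the calibration is good to about 2 mm. A picture is of the moment at which its call begins: read the wrist's pose just before it. get_calibration takes no time and is no camera call.
- env.close_job(): hands the job in; it is judged then, once.
The state is a dict: "time": time; "joint_pos": joint angles; "dq": joint speeds; "joint_torque": joint torques, N m; "tcp_pos": TCP position; "eef_rot": TCP orientation; "ft_force": force on the tool from outside, world axes, zero at the start; "moment": the same for the moment, N m; "finger_gap": opening from 0.0 (shut) to 1.0 (fully open); "finger_force": force on a finger pad.
Only numpy, scipy, OpenCV 4.12 (cv2) and the standard library are available. Lean on these libraries where they do the work, as an engineer would, in place of code of your own. Each camera call takes 0.05 s, during which the arm holds its last target. There are 200 camera calls.

## Working session

There is one attempt and no reset: what is moved stays moved. The work goes in short steps, Python scripts to look and compute and a tool call to move; the robot and the scene stay as the last step left them, time stands still between calls to the robot, and variables do not carry over. Pictures are saved under pics/ and viewed, at most 10 in all, crops included, and the job is handed in when it is done.

Besides the shell and the picture viewer there is one more tool, called after "Emit:" as a command line: name --pt "numbers of a row" for each row, then --argument value for the rest. apply_moves: Moves the arm, as the interface text tells. Its arguments: {"type":"object","properties":{"targets":{"type":"array"},"newtons":{"type":"number"}},"required":["targets"]}

```bash
mkdir -p pics; ls; cat > h.py <<'E'
import numpy as np, cv2
from scipy.spatial.transform import Rotation as R
from cell import env, snapshot, get_calibration
def cam(name, st=None):
    c=get_calibration(name); f=200/np.tan(np.radians(c['vfov'])/2)
    if 'mount' in c:
        T=np.eye(4); T[:3,:3]=R.from_rotvec(st['eef_rot']).as_matrix(); T[:3,3]=st['tcp_pos']
        M=T@np.array(c['mount'])
    else:
        M=np.eye(4); a=np.array(c['attitude'],float)
        M[:3,:3]=a if a.shape==(3,3) else R.from_rotvec(a).as_matrix(); M[:3,3]=c['origin']
    return f,c['cx'],c['cy'],M
def cloud(name):
    st=env.get_state(); p,d=snapshot(name); f,cx,cy,M=cam(name,st)
    v,u=np.mgrid[:400,:640]
    P=np.stack([(u-cx)/f*d,(v-cy)/f*d,d],-1)@M[:3,:3].T+M[:3,3]
    P[d==0]=np.nan
    return p,d,P
E
python3 - <<'E'
from h import *
for n in('scene','top','wrist'):print(n,get_calibration(n))
s=env.get_state();print(s)
for n in('scene','top'):
    p,d,P=cloud(n);cv2.imwrite(f'pics/{n}0.png',p);np.savez(f'{n}0.npz',p=p,P=P)
E
```

```text
pics
scene {'vfov': 50.71388107819984, 'cx': 315.8891495190723, 'cy': 202.0259134515733, 'origin': array([1129.50556254, -493.72856385,  748.90968597]), 'attitude': array([-2.11341371, -0.87906227,  0.41931733])}
top {'vfov': 54.88043389403528, 'cx': 318.4490510504707, 'cy': 198.95094446759495, 'origin': array([ 451.67829998,   68.19072308, 1111.15800352]), 'attitude': array([-2.12158371,  2.17289928, -0.08910874])}
wrist {'vfov': 70.15526051907617, 'cx': 323.91370456619217, 'cy': 194.0436500243792, 'mount': array([[-1.56573791e-05, -9.59750393e-01, -2.80854381e-01,
         7.15663896e+01],
       [ 9.99999698e-01,  2.03064330e-04, -7.49671213e-04,
        -1.06442549e-01],
       [ 7.76528748e-04, -2.80854308e-01,  9.59750100e-01,
        -1.35499364e+02],
       [ 0.00000000e+00,  0.00000000e+00,  0.00000000e+00,
         1.00000000e+00]])}
{'time': 0.0, 'joint_pos': array([-1.22529942e+00,  3.78078427e-01,  7.96473621e-02,  1.27439624e+00,
       -1.58360655e-07,  1.46046741e+00]), 'dq': array([-0.00110163,  0.00153122,  0.00065926, -0.00036515,  0.0007044 ,
        0.00040442]), 'joint_torque': array([-1.31652209e-04, -4.63606739e+01,  2.69873625e+01,  2.07474001e-02,
        8.30341833e-06, -7.12515700e-06]), 'tcp_pos': array([ 252.8935075 , -515.70068311,  238.36039608]), 'eef_rot': array([-3.05838653e+00, -7.09371112e-01,  3.74266329e-04]), 'ft_force': array([-0.0901584 , -0.3927574 , -0.46873827]), 'moment': array([ 0.06217184, -0.01345191,  0.01478   ]), 'finger_force': 0.0, 'finger_gap': 0.998413395158691}
```

View pics/scene0.png

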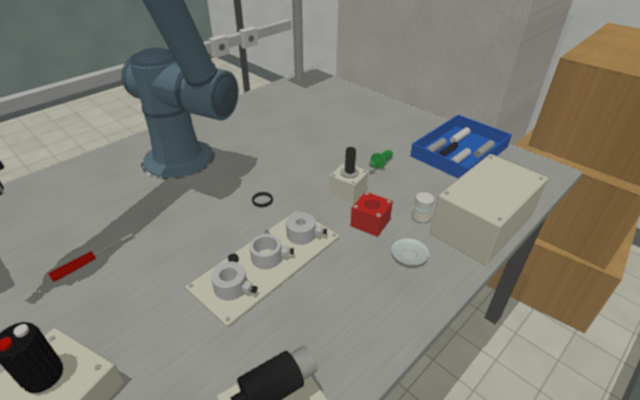

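View pics/top0.png

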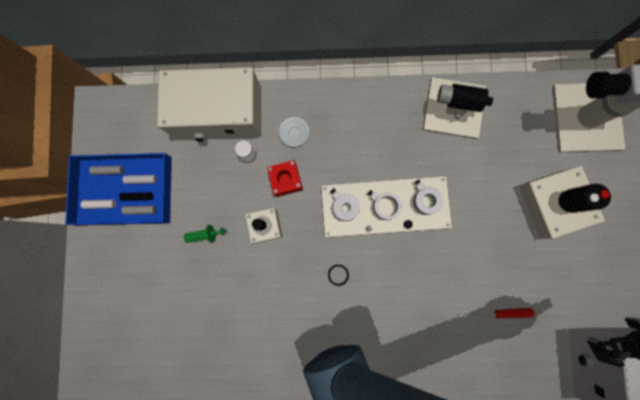

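Candidates, in top pixels:
- **Tool:** black tool in the ivory stand (260,225). The green tool lying at (203,235) is a look-alike.
- **Stand:** ivory block (263,226). The red block at (285,178) is a look-alike.
- **Collars:** (345,207), (385,206) and (428,200). The middle one seems to have the widest bore.

I'll check the collars and tool in one enlarged crop and measure from depth.

```bash
python3 - <<'E'
from h import *
D=np.load('top0.npz');p,P=D['p'],D['P']
cv2.imwrite('pics/crop.png',cv2.resize(p[165:250,235:460],None,fx=3.5,fy=3.5,interpolation=cv2.INTER_CUBIC))
S=np.load('scene0.npz')
Z=P[...,2]
print('table',np.nanmedian(Z[260:300,150:250]),'plate',np.nanmedian(Z[183:190,350:440]))
zt=np.nanmedian(Z[260:300,150:250])
for n,(u,v) in dict(L=(345,207),M=(385,206),R=(428,200)).items():
    w=P[v-28:v+28,u-20:u+20].reshape(-1,3)
    m=w[:,2]>np.nanmax(w[:,2])-12
    q=w[m]; 
    print(n,np.nanmax(w[:,2]),m.sum(),q.min(0),q.max(0),(q.min(0)+q.max(0))/2)
    e=np.linalg.norm(q[:,:2]-(q.min(0)+q.max(0))[:2]/2,axis=1);print(np.percentile(e,[1,5,50,95]))
w=P[205:247,243:285].reshape(-1,3)
m=w[:,2]>zt+110;print('handle',m.sum(),w[m].min(0),w[m].max(0),np.median(w[m],0))
m=(w[:,2]>zt+60)&(w[:,2]<zt+69);print('block',m.sum(),w[m].min(0),w[m].max(0))
# scene cam
P=S['P'];w=P[140:205,325:375].reshape(-1,3)
m=(w[:,2]>85)&(w[:,2]<160);print('handle scene',m.sum(),w[m].min(0),w[m].max(0))
E
```

```text
table -0.3102404883368308 plate 12.359569381931351
L 62.71972068676109 500 [515.96985021 -10.90418261  51.75762839] [585.6749824   60.94991789  62.71972069] [550.82241631  25.02286764  57.23867454]
[12.69207402 14.35924868 27.2964338  35.91756546]
M 61.97236343738541 252 [ 516.14203813 -122.87003764   50.39332359] [588.11908858 -51.29660304  61.97236344] [552.13056336 -87.08332034  56.18284351]
[26.96852681 27.72974664 32.65499217 36.4850115 ]
R 61.13295610547493 435 [ 527.58303906 -237.82513346   49.20804795] [ 599.43208438 -165.38974506   61.13295611] [ 563.50756172 -201.60743926   55.17050203]
[18.92392003 19.7094574  29.06620917 36.23550141]
handle 126 [491.56529283 241.33153952 109.91955234] [520.76393185 269.60530722 149.11836483] [506.07820022 253.09962692 143.85616684]
block 577 [459.50708248 209.18519623  59.85069661] [550.94318042 299.99229074  68.68942908]
handle scene 230 [490.81751897 237.71176968  85.16558305] [521.60083284 267.48245441 145.1240136 ]
```

View pics/crop.png

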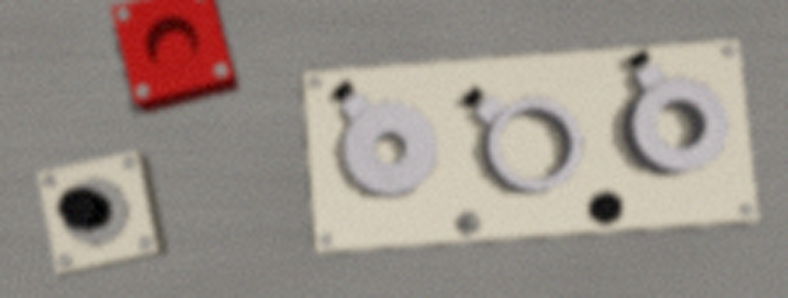

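The crop confirms the middle collar (532,145) has the widest bore, with its knob at (473,98), up and to the left. The tool stands at (85,210). I'll fly over that collar with the tool yawed to world axes.

Emit:
apply_moves --pt "-1 45.7 -25.4 0 0 0 -1.4" --pt "-1 45.7 -25.4 0 0 0 -1.4" --pt "-1 45.7 -25.4 0 0 0 -1.4" --pt "-1 45.7 -25.4 0 0 0 -1.4" --pt "-1 45.7 -25.4 0 0 0 -1.4" --pt "-1 45.7 -25.4 0 0 0 -1.4" --pt "-1 45.7 -25.4 0 0 0 -1.4" --pt "-1 45.7 -25.4 0 0 0 -2.687" --pt "-1 45.7 -25.4 0 0 0 -2.687" --pt "-1 45.7 -25.4 0 0 0 -2.687" --pt "-1 45.7 -25.4 0 0 0 -2.687" --pt "-1 45.7 -25.4 0 0 0 -2.687" --pt "-1 45.7 -25.4 0 0 0 -2.687" --pt "-1 45.7 -25.4 0 0 0 -2.687" --pt "-1 45.7 -25.4 0 0 0 -2.687" --pt "-1 45.7 -25.4 0 0 0 -2.687" --pt "-1 45.7 -25.4 0 0 0 -2.687" --pt "-1 45.7 -25.4 0 0 0 -2.687" --pt "-1 45.7 -25.4 0 0 0 -2.687" --pt "-1 45.7 -25.4 0 0 0 -2.687"

```text
time: 1.77
tcp_pos: [551.3, -86.9, 238.7]
eef_rot: [-0.282, -3.128, -0.0]
ft_force: [-0.6, -0.1, -0.2]
finger_gap: 0.999
finger_force: 0.0
```

```bash
cat >> h.py <<'E'
def rel(pos,yaw=np.pi):
    "row (cm, rad) from the measured pose to pos, pointing down with tool x at yaw"
    s=env.get_state(); A=R.from_rotvec(s['eef_rot'])
    T=R.from_matrix(np.array([[np.cos(yaw),np.sin(yaw),0],[np.sin(yaw),-np.cos(yaw),0],[0,0,-1]]))
    return np.round(A.inv().apply(np.array(pos)-s['tcp_pos'])/10,2),np.round((A.inv()*T).as_rotvec(),3)
E
python3 - <<'E'
from h import *
print(env.get_state()); print(rel([552,-87,239]))
E
```

```text
{'time': 1.7667, 'joint_pos': array([-2.70044005e-01,  3.43585475e-01,  3.04650922e-02,  1.25888433e+00,
       -9.87677442e-05, -9.05239242e-02]), 'dq': array([-1.33477637e-04, -4.96189468e-05, -2.81769360e-04, -4.01865602e-04,
        2.47730082e-03, -1.48388716e+00]), 'joint_torque': array([ 3.29920265e-02, -4.46178460e+01,  2.69492877e+01,  1.24219945e-02,
        7.37616756e-04,  1.23488367e+00]), 'tcp_pos': array([551.28123419, -86.94839602, 238.72683842]), 'eef_rot': array([-2.81502733e-01, -3.12774380e+00, -1.87649943e-04]), 'ft_force': array([-0.56615935, -0.1022931 , -0.15030068]), 'moment': array([ 0.01028389, -0.05488413, -0.01670294]), 'finger_force': 0.0, 'finger_gap': 0.9991970781279755}
(array([-0.07,  0.01, -0.03]), array([ 0.   , -0.001, -0.18 ]))
```

Emit:
apply_moves --pt "-1 0 0 0 0 0 -0.12" --pt "-1 0 0 0 0 0 -0.17" --pt "-1 0 0 0 0 0 -0.17" --pt "-1 0 0 0 0 0 -0.17"

```text
time: 2.1
tcp_pos: [551.3, -87.0, 238.9]
eef_rot: [-0.027, -3.141, -0.0]
ft_force: [-0.4, 0.2, -1.0]
finger_gap: 1.002
finger_force: 0.0
```

```bash
python3 - <<'E'
from h import *
print(env.get_state()['eef_rot'],env.get_state()['tcp_pos'])
p,d,P=cloud('wrist');cv2.imwrite('pics/w1.png',p);np.savez('w1.npz',p=p,P=P)
from scipy.optimize import least_squares
w=P.reshape(-1,3)
near=np.linalg.norm(w[:,:2]-[552,-87],axis=1)<45
zt=np.median(w[near&(w[:,2]>50)][:,2]);print('ztop',zt)
q=w[near&(abs(w[:,2]-zt)<3)][:,:2]
print(len(q),q.min(0),q.max(0),(q.min(0)+q.max(0))/2)
c=np.array([552,-87.])
for _ in range(5):
    # radial extrema per angle -> circle fits
    a=np.arctan2(*(q-c).T[::-1]);r=np.linalg.norm(q-c,axis=1)
    b=((a+np.pi)/(2*np.pi)*72).astype(int)%72
    mid=np.array([q[b==k][np.argmin(r[b==k])]+q[b==k][np.argmax(r[b==k])] for k in range(72) if (b==k).any()])/2
    f=least_squares(lambda x:np.linalg.norm(mid-x[:2],axis=1)-x[2],[*c,32],loss='soft_l1');c=f.x[:2]
print(f.x, np.sqrt(np.mean(f.fun**2)), np.percentile(r,[1,99]))
# lug+knob
rr=np.linalg.norm(w[:,:2]-c,axis=1)
m=(rr>42)&(rr<68)&(w[:,2]>zt-32)&(w[:,2]<zt-10)
l=w[m];print(m.sum(),l.mean(0),l.min(0),l.max(0));v=l[:,:2]-c
for lo,hi in((42,52),(52,60),(58,68)):
    k=(np.linalg.norm(v,axis=1)>lo)&(np.linalg.norm(v,axis=1)<hi);print(lo,k.sum(),np.degrees(np.median(np.arctan2(v[k,1],v[k,0]))),l[k].mean(0))
E
```

```text
[-2.72294475e-02 -3.14052444e+00 -2.15118338e-04] [551.33600558 -87.03761663 238.87237715]
ztop 316.8181638572084
4902 [ 532.57341345 -124.79780761] [550.21183786 -48.65958824] [541.39262565 -86.72869793]
[15785.0694843  -970.6664653 15270.7317168] 0.00013982401833345648 [30507.59049758 30516.8054082 ]<stdin>:21: RuntimeWarning: Mean of empty slice.
  ret = um.true_divide(
Traceback (most recent call last):
ValueError: zero-size array to reduction operation minimum which has no identity
```

View pics/w1.png

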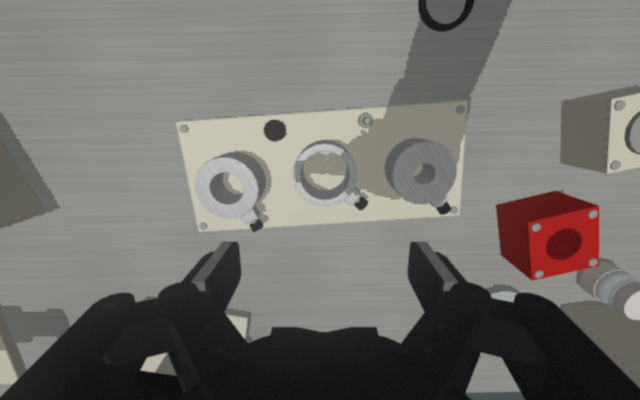

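The wrist view shows the wide collar at (325,172) with its knob at (362,203). The gripper's own pixels polluted the fit, so I'll exclude them by limiting z.

```bash
python3 - <<'E'
from h import *
D=np.load('w1.npz');P=D['P'].copy();P[220:]=np.nan
w=P.reshape(-1,3);w=w[w[:,2]<90]
print('table',np.median(w[w[:,2]<7][:,2]))
near=np.linalg.norm(w[:,:2]-[552,-87],axis=1)<45
zt=np.median(w[near&(w[:,2]>45)][:,2]);print('ztop',zt)
q=w[near&(abs(w[:,2]-zt)<4)][:,:2]
print(len(q),q.min(0),q.max(0),(q.min(0)+q.max(0))/2)
c=(q.min(0)+q.max(0))/2
from scipy.optimize import least_squares
for _ in range(6):
    a=np.arctan2(q[:,1]-c[1],q[:,0]-c[0]);r=np.linalg.norm(q-c,axis=1)
    b=((a+np.pi)/(2*np.pi)*60).astype(int)%60
    mid=np.array([(q[b==k][np.argmin(r[b==k])]+q[b==k][np.argmax(r[b==k])])/2 for k in range(60) if (b==k).sum()>3])
    f=least_squares(lambda x:np.linalg.norm(mid-x[:2],axis=1)-x[2],[*c,32],loss='soft_l1');c=f.x[:2]
print(f.x, np.percentile(r,[1,99]),len(mid))
rr=np.linalg.norm(w[:,:2]-c,axis=1)
for lo,hi in((41,50),(50,58),(58,68)):
    k=(rr>lo)&(rr<hi)&(w[:,2]>zt-34)&(w[:,2]<zt-8);l=w[k]
    print(lo,k.sum(),np.degrees(np.median(np.arctan2(l[:,1]-c[1],l[:,0]-c[0]))),l.mean(0))
print('to handle',rel([506,253,239]))
E
```

```text
table 1.0302411839317074
ztop 57.72896023167948
1394 [ 514.92916515 -123.08521666] [587.60677629 -49.93379161] [551.26797072 -86.50950414]
[551.12470415 -86.46088994  32.18985357] [27.86301331 36.59094471] 60
41 124 48.547722908775455 [580.96673349 -52.69681998  42.35815223]
50 73 48.000561266430346 [587.55885401 -46.31879978  39.17699934]
58 102 46.274894274897925 [572.71209772 -63.36668659  36.41312315]
to handle (array([ 5.13, 33.92,  0.  ]), array([ 0.   , -0.001, -0.017]))
```

Emit:
apply_moves --pt "-1 5.1 33.9 0 0 0 -0.015" --pt "-1 5.1 33.9 0 0 0 -0.015" --pt "-1 5.1 33.9 0 0 0 -0.015" --pt "-1 5.1 33.9 0 0 0 -0.015" --pt "-1 5.1 33.9 0 0 0 -0.015" --pt "-1 5.1 33.9 0 0 0 -0.015" --pt "-1 5.1 33.9 0 0 0 -0.015" --pt "-1 5.1 33.9 0 0 0 -0.015" --pt "-1 5.1 33.9 0 0 0 -0.015" --pt "-1 5.1 33.9 0 0 0 -0.015" --pt "-1 5.1 33.9 0 0 0 -0.015"

```text
time: 3.07
tcp_pos: [505.9, 252.6, 239.0]
eef_rot: [-0.0, -3.141, 0.002]
ft_force: [0.8, -0.4, 0.1]
finger_gap: 1.0
finger_force: 0.0
```

```bash
python3 - <<'E'
from h import *
p,d,P=cloud('wrist');cv2.imwrite('pics/w2.png',p);np.savez('w2.npz',p=p,P=P)
st=env.get_state();print(st['tcp_pos'],st['eef_rot'],st['joint_pos'])
Q=P.copy();Q[225:]=np.nan;w=Q.reshape(-1,3)
w=w[(np.abs(w[:,:2]-[506,253]).max(1)<60)]
top=w[(w[:,2]>135)&(w[:,2]<165)];print('top',len(top),top.min(0),top.max(0),np.median(top,0))
side=w[(w[:,2]>80)&(w[:,2]<135)];print('side',len(side),side.min(0),side.max(0))
fl=w[(w[:,2]>68)&(w[:,2]<76)];print('flange',len(fl),np.percentile(fl,[1,99],axis=0))
bl=w[(w[:,2]>60)&(w[:,2]<68)]
r=cv2.minAreaRect(bl[:,:2].astype(np.float32));print('block',r,np.median(bl[:,2]))
E
```

```text
[506.105915   251.73933227 239.10961894] [-2.66012818e-03 -3.14140960e+00  1.70498504e-03] [ 3.49864983e-01  3.57707239e-01  5.18063985e-02  1.26543884e+00
 -9.57069760e-04  3.51558832e-01]
top 892 [490.80552789 243.27517778 135.04896025] [518.46044599 272.91482197 147.99231839] [503.37654669 257.94877751 145.79994164]
side 345 [490.21983167 242.8966268   80.21126782] [507.02052767 272.82903817 134.73881303]
flange 910 [[467.54403195 218.33958573  68.08437516]
 [541.94408486 294.68111483  73.77409954]]
block ((505.2681884765625, 256.6940002441406), (80.4916000366211, 80.04839324951172), 11.128121376037598) 66.11529974474095
```

View pics/w2.png

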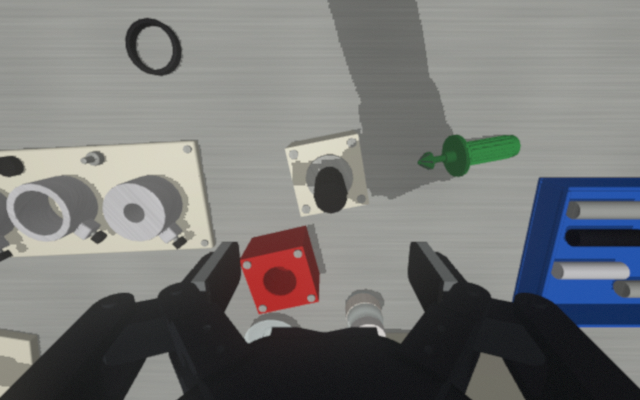

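The tool's black handle is at (330,190) in its ivory stand, with the red block at (280,270) and the green tool at (470,155). Descend and grasp.

Emit:
apply_moves --pt "-1 0.1 0.45 4 0 0 0" --pt "-1 0.1 0.45 7 0 0 0" --pt "-1 0.1 0.45 9.5 0 0 0" --pt "-1 0.1 0.45 12 0 0 0" --pt "-1 0.1 0.45 13.8 0 0 0" --pt "-1 0.1 0.45 13.8 0 0 0" --pt "1 0.1 0.45 13.8 0 0 0" --pt "1 0.1 0.45 13.8 0 0 0" --pt "1 0.1 0.45 13.8 0 0 0" --pt "1 0.1 0.45 13.8 0 0 0" --pt "1 0.1 0.45 13.8 0 0 0" --pt "1 0.1 0.45 13.8 0 0 0" --pt "1 0.1 0.45 13.8 0 0 0" --pt "1 0.1 0.45 13.8 0 0 0" --pt "1 0.1 0.45 13.8 0 0 0" --pt "1 0.1 0.45 13.8 0 0 0" --newtons 70

```text
time: 4.45
tcp_pos: [506.1, 257.7, 102.8]
eef_rot: [0.001, 3.139, 0.001]
ft_force: [0.1, 1.0, 7.2]
finger_gap: 0.311
finger_force: 68.4
```

Emit:
apply_moves --pt "1 0 0 -1.5 0 0 0" --pt "1 0 0 -4 0 0 0" --pt "1 0 0 -6.5 0 0 0" --pt "1 0 0 -9 0 0 0" --pt "1 0 0 -9 0 0 0" --pt "1 0 0 -9 0 0 0" --pt "1 0 0 -9 0 0 0"

```text
time: 5.03
tcp_pos: [504.4, 257.0, 190.1]
eef_rot: [-0.001, -3.14, 0.001]
ft_force: [-1.0, 0.3, -2.6]
finger_gap: 0.315
finger_force: 69.1
```

```bash
python3 - <<'E'
from h import *
st=env.get_state();print(st['tcp_pos'],st['eef_rot'],st['ft_force'],st['finger_gap'],st['finger_force'])
p,d,P=cloud('wrist');np.savez('w3.npz',p=p,P=P,t=st['tcp_pos'])
p2,d2,P2=cloud('scene');np.savez('s3.npz',p=p2,P=P2)
a=cv2.resize(p[120:360,200:450],(500,480));
f,cx,cy,M=cam('scene');c=np.linalg.inv(M)@[*st['tcp_pos']-[0,0,40],1];u,v=int(c[0]/c[2]*f+cx),int(c[1]/c[2]*f+cy);print(u,v)
b=cv2.resize(p2[v-60:v+60,u-35:u+35],(280,480));cv2.imwrite('pics/g3.png',np.hstack([a,b]))
t=st['tcp_pos'];w=P2[v-70:v+70,u-40:u+40].reshape(-1,3)
w=w[np.linalg.norm(w[:,:2]-t[:2],axis=1)<45]
for z0,z1 in((-90,-80),(-80,-74),(-74,-68),(-68,-44),(-44,-34),(-30,-10)):
    k=(w[:,2]-t[2]>z0)&(w[:,2]-t[2]<z1);
    if k.any():print('scene',z0,k.sum(),w[k].min(0)-t,w[k].max(0)-t)
w=P.reshape(-1,3);w=w[np.linalg.norm(w[:,:2]-t[:2],axis=1)<32]
for z0,z1 in((-90,-80),(-80,-74),(-74,-68),(-68,-44),(-42,-30),(-28,-15)):
    k=(w[:,2]-t[2]>z0)&(w[:,2]-t[2]<z1);
    if k.any():print('wrist',z0,k.sum(),w[k].min(0)-t,w[k].max(0)-t)
E
```

```text
[504.38839049 256.97327753 190.07113819] [-9.70797602e-04 -3.14012084e+00  1.17279196e-03] [-0.97892089  0.33785485 -2.56363668] 0.31498076583236667 69.11255478858948
350 146
scene -90 3 [ -4.38062557  -6.282408   -88.04978969] [  1.87709691  -2.58955213 -83.35139887]
scene -80 9 [ -7.23801107 -12.59812072 -79.85748752] [ 8.38892543e+00 -6.75613192e-02 -7.40283666e+01]
scene -74 24 [-10.51390737 -12.81992202 -73.06535146] [  8.83856065   6.6406934  -68.14597778]
scene -68 13 [ -3.01322975  -8.24552737 -66.89208274] [  2.66431931  -0.83260562 -55.10407461]
scene -44 104 [-27.56968191 -29.68236613 -42.07075995] [ 25.83024397  24.63752315 -34.00492325]
scene -30 65 [ -6.97389636 -22.03352214 -29.88669906] [ 13.32801484  12.58816338 -10.28768514]
wrist -42 1945 [-26.58925895 -25.6515807  -37.16713906] [  3.35779516  25.73143217 -30.00021316]
wrist -28 290 [-15.82588716 -14.62301764 -27.99713803] [ -3.19085509  14.60318186 -15.03482618]
```

View pics/g3.png

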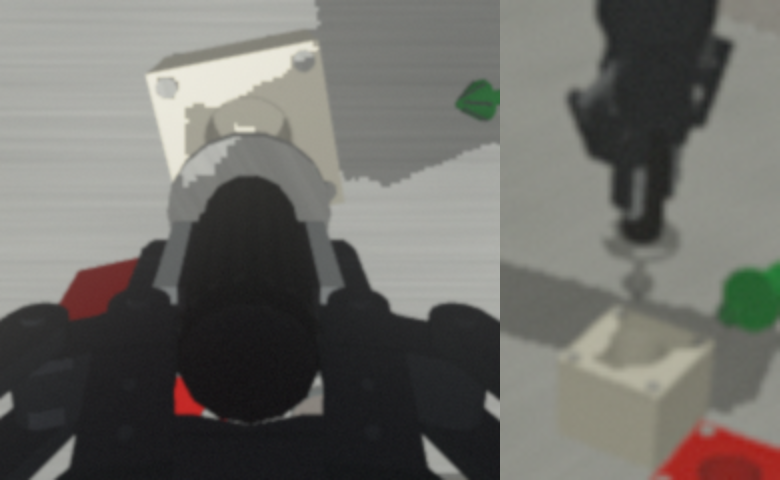

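The tool is held straight, and its axis is about −0.7 mm in x from the TCP. Fly to hover over the start point at the thumb screw.

Emit:
apply_moves --pt "1 -0.6 -3 0 0 0 0" --pt "1 -1.2 -6.5 0 0 0 0" --pt "1 -2 -10.5 0.5 0 0 0" --pt "1 -2.8 -14.5 1 0 0 0" --pt "1 -3.6 -18.5 1.5 0 0 0" --pt "1 -4.4 -22.5 2 0 0 0" --pt "1 -5.2 -26.5 2.5 0 0 0" --pt "1 -5.8 -30 2.5 0 0 0" --pt "1 -6.1 -32 2.5 0 0 0" --pt "1 -6.2 -32.7 2.5 0 0 0" --pt "1 -6.2 -32.7 2.5 0 0 0" --pt "1 -6.2 -32.7 2.5 0 0 0" --pt "1 -6.2 -32.7 2.5 0 0 0"

```text
time: 6.22
tcp_pos: [566.1, -68.4, 165.7]
eef_rot: [0.001, -3.14, -0.001]
ft_force: [-0.0, -0.5, -1.4]
finger_gap: 0.31
finger_force: 69.5
```

```bash
python3 - <<'E'
from h import *
C=np.array([551.1,-86.5]);a=np.radians(48.3)
tip=C+22*np.array([np.cos(a),np.sin(a)])
for _ in range(3):
    s=env.get_state();print(s['tcp_pos'],s['ft_force']);snapshot('top')
print(tip, rel([tip[0]+.7,tip[1],165]), get_calibration('top')['vfov'])
# circle rows: tool shift from start, angles clockwise
for k in range(0,381,8):
    t=a-np.radians(k); d=22*np.array([np.cos(t),np.sin(t)])-22*np.array([np.cos(a),np.sin(a)])
    print([k,round(-d[0]/10,2),round(d[1]/10,2)],end=' ')
E
```

```text
[566.0590599  -68.38353048 165.65292434] [-0.01066801 -0.46612781 -1.3714549 ]
[566.24852695 -68.28275737 165.90618704] [ 0.16457532  0.6195378  -2.22006084]
[566.3968411  -68.30755997 166.12094834] [ 0.44143256 -0.57487441 -2.09053901]
[565.7350678  -70.07395999] (array([ 0.01, -0.16,  0.12]), array([ 0.   , -0.   ,  0.001])) 54.88043389403528
[0, np.float64(-0.0), np.float64(0.0)] [8, np.float64(-0.21), np.float64(-0.22)] [16, np.float64(-0.4), np.float64(-0.47)] [24, np.float64(-0.54), np.float64(-0.74)] [32, np.float64(-0.65), np.float64(-1.03)] [40, np.float64(-0.71), np.float64(-1.33)] [48, np.float64(-0.74), np.float64(-1.63)] [56, np.float64(-0.72), np.float64(-1.94)] [64, np.float64(-0.65), np.float64(-2.24)] [72, np.float64(-0.55), np.float64(-2.53)] [80, np.float64(-0.41), np.float64(-2.8)] [88, np.float64(-0.23), np.float64(-3.05)] [96, np.float64(-0.02), np.float64(-3.27)] [104, np.float64(0.22), np.float64(-3.46)] [112, np.float64(0.49), np.float64(-3.61)] [120, np.float64(0.77), np.float64(-3.73)] [128, np.float64(1.07), np.float64(-3.81)] [136, np.float64(1.38), np.fl
[... 584 characters left out ...]
64(3.53), np.float64(-0.9)] [256, np.float64(3.41), np.float64(-0.62)] [264, np.float64(3.25), np.float64(-0.36)] [272, np.float64(3.05), np.float64(-0.12)] [280, np.float64(2.83), np.float64(0.08)] [288, np.float64(2.57), np.float64(0.26)] [296, np.float64(2.3), np.float64(0.39)] [304, np.float64(2.01), np.float64(0.49)] [312, np.float64(1.7), np.float64(0.54)] [320, np.float64(1.4), np.float64(0.56)] [328, np.float64(1.09), np.float64(0.53)] [336, np.float64(0.79), np.float64(0.45)] [344, np.float64(0.51), np.float64(0.34)] [352, np.float64(0.24), np.float64(0.19)] [360, np.float64(0.0), np.float64(0.0)] [368, np.float64(-0.21), np.float64(-0.22)] [376, np.float64(-0.4), np.float64(-0.47)]
```

Lower to about 5 mm of press, gently, and hold.

Emit:
apply_moves --pt "1 0 -0.16 0.6 0 0 0" --pt "1 0 -0.16 1.2 0 0 0" --pt "1 0 -0.16 1.8 0 0 0" --pt "1 0 -0.16 2.2 0 0 0" --pt "1 0 -0.16 2.5 0 0 0" --pt "1 0 -0.16 2.7 0 0 0" --pt "1 0 -0.16 2.9 0 0 0" --pt "1 0 -0.16 3.1 0 0 0" --pt "1 0 -0.16 3.3 0 0 0" --pt "1 0 -0.16 3.5 0 0 0" --pt "1 0 -0.16 3.6 0 0 0" --pt "1 0 -0.16 3.6 0 0 0" --pt "1 0 -0.16 3.6 0 0 0" --pt "1 0 -0.16 3.6 0 0 0" --pt "1 0 -0.16 3.6 0 0 0"

```text
time: 7.62
tcp_pos: [566.9, -71.6, 130.5]
eef_rot: [0.001, 3.141, -0.001]
ft_force: [-1.4, -1.2, -0.8]
finger_gap: 0.311
finger_force: 69.5
```

```bash
python3 - <<'E'
from h import *
F=[];X=[]
for _ in range(6):
    s=env.get_state();F.append(s['ft_force']);X.append(s['tcp_pos']);snapshot('top')
print(np.mean(X,0),np.mean(F,0),np.std(F,0))
p,d,P=cloud('scene');t=np.mean(X,0)
f,cx,cy,M=cam('scene');c=np.linalg.inv(M)@[*t-[0,0,60],1];u,v=int(c[0]/c[2]*f+cx),int(c[1]/c[2]*f+cy)
cv2.imwrite('pics/s4.png',cv2.resize(p[v-60:v+60,u-75:u+75],(750,600),interpolation=cv2.INTER_CUBIC))
E
```

```text
[566.85157255 -71.63831281 130.45214366] [-0.83106356 -1.19016153 -0.61318769] [0.40884324 0.23833661 0.253828  ]
```

View pics/s4.png

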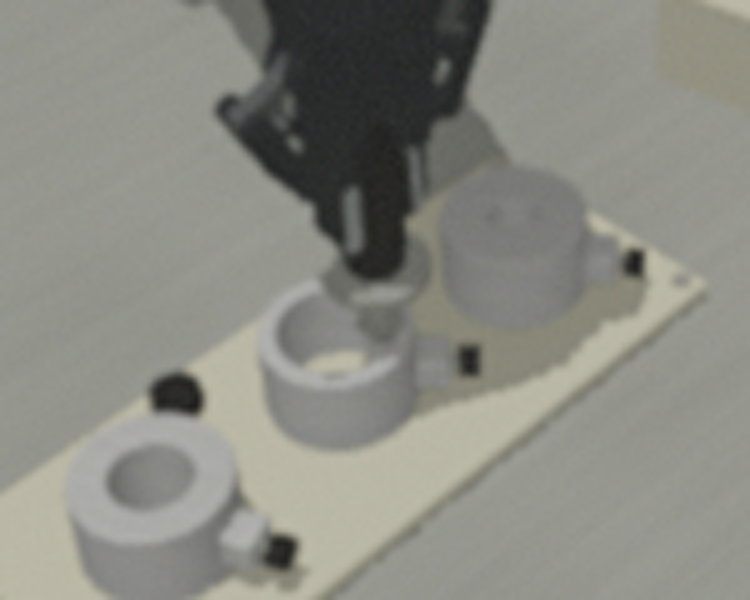

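In the crop the cone sits in the wide bore (380,320) at the knob side. The force is inward (−0.8, −1.2) and about 1.5 N up, so contact is good. Start the clockwise circle with about 2 mm more press.

Emit:
apply_moves --pt "1 0.03 0.08 0.1 0 0 0" --pt "1 0.05 0.15 0.2 0 0 0" --pt "1 0.05 0.15 0.2 0 0 0" --pt "1 -0.06 0.04 0.2 0 0 0" --pt "1 -0.16 -0.07 0.2 0 0 0" --pt "1 -0.35 -0.32 0.2 0 0 0" --pt "1 -0.49 -0.59 0.2 0 0 0" --pt "1 -0.6 -0.88 0.2 0 0 0" --pt "1 -0.66 -1.18 0.2 0 0 0" --pt "1 -0.69 -1.48 0.2 0 0 0" --pt "1 -0.67 -1.79 0.2 0 0 0" --pt "1 -0.6 -2.09 0.2 0 0 0" --pt "1 -0.5 -2.38 0.2 0 0 0" --pt "1 -0.36 -2.65 0.2 0 0 0" --pt "1 -0.18 -2.9 0.2 0 0 0" --pt "1 -0.18 -2.9 0.2 0 0 0" --pt "1 -0.18 -2.9 0.2 0 0 0" --pt "1 -0.18 -2.9 0.2 0 0 0"

```text
time: 9.47
tcp_pos: [568.5, -101.1, 128.5]
eef_rot: [0.002, 3.142, -0.002]
ft_force: [-1.5, 1.5, -0.3]
finger_gap: 0.311
finger_force: 69.8
```

```bash
cat > chk.py <<'E'
from h import *
F=[];X=[]
for _ in range(4):
    s=env.get_state();F.append(s['ft_force']);X.append(s['tcp_pos']);snapshot('top')
x=np.mean(X,0);r=x[:2]-[.7,0]-[551.1,-86.5]
print(x,'force',np.mean(F,0),'radius',np.hypot(*r),'collar angle',np.degrees(np.arctan2(r[1],r[0]))-48.3,s['time'],s['finger_gap'])
E
python3 chk.py
```

```text
[ 568.54432985 -101.00024271  128.41873991] force [-1.95281084  1.12064595  0.0373978 ] radius 22.15016073311157 collar angle -89.19188450557135 9.6167 0.31109985703046394
```

Emit:
apply_moves --pt "1 0.21 -0.22 0 0 0 0" --pt "1 0.45 -0.41 0 0 0 0" --pt "1 0.72 -0.56 0 0 0 0" --pt "1 1.0 -0.68 0 0 0 0" --pt "1 1.3 -0.76 0 0 0 0" --pt "1 1.61 -0.79 0 0 0 0" --pt "1 1.91 -0.78 0 0 0 0" --pt "1 2.21 -0.73 0 0 0 0" --pt "1 2.51 -0.64 0 0 0 0" --pt "1 2.78 -0.5 0 0 0 0" --pt "1 3.04 -0.33 0 0 0 0" --pt "1 3.27 -0.13 0 0 0 0" --pt "1 3.47 0.1 0 0 0 0" --pt "1 3.63 0.36 0 0 0 0" --pt "1 3.76 0.64 0 0 0 0" --pt "1 3.84 0.94 0 0 0 0" --pt "1 3.84 0.94 0 0 0 0" --pt "1 3.84 0.94 0 0 0 0"

```text
time: 11.17
tcp_pos: [529.9, -90.2, 128.2]
eef_rot: [-0.0, -3.141, -0.002]
ft_force: [4.8, 1.6, 0.3]
finger_gap: 0.314
finger_force: 69.8
```

```bash
python3 chk.py
```

```text
[529.92153925 -90.3072433  128.12079578] force [3.33014168 1.5445437  0.14594477] radius 22.207254366066447 collar angle -218.42836296874714 11.3167 0.3132952692402696
```

Emit:
apply_moves --pt "1 0.05 0.3 0 0 0 0" --pt "1 0.05 0.61 0 0 0 0" --pt "1 0.01 0.91 0 0 0 0" --pt "1 -0.08 1.21 0 0 0 0" --pt "1 -0.2 1.49 0 0 0 0" --pt "1 -0.36 1.75 0 0 0 0" --pt "1 -0.56 1.99 0 0 0 0" --pt "1 -0.78 2.19 0 0 0 0" --pt "1 -1.04 2.37 0 0 0 0" --pt "1 -1.31 2.5 0 0 0 0" --pt "1 -1.6 2.6 0 0 0 0" --pt "1 -1.91 2.65 0 0 0 0" --pt "1 -2.21 2.67 0 0 0 0" --pt "1 -2.52 2.64 0 0 0 0" --pt "1 -2.82 2.56 0 0 0 0" --pt "1 -3.1 2.45 0 0 0 0" --pt "1 -3.37 2.3 0 0 0 0" --pt "1 -3.61 2.11 0 0 0 0" --pt "1 -3.82 1.89 0 0 0 0" --pt "1 -3.82 1.89 0 0 0 0"

```text
time: 13.03
tcp_pos: [568.9, -72.6, 128.2]
eef_rot: [0.002, 3.141, -0.0]
ft_force: [-2.0, -2.4, -0.7]
finger_gap: 0.313
finger_force: 69.7
```

```bash
python3 chk.py
```

```text
[568.8784994  -72.61607191 128.36510087] force [-2.30665318 -2.8229379  -0.08757049] radius 22.009965944855214 collar angle -9.19069074955771 13.1833 0.3102742175122981
```

The circle is complete. Lift, then carry the tool back over its stand.

Emit:
apply_moves --pt "1 0 0 0 0 0 0" --pt "1 0 0 0 0 0 0" --pt "1 0 0 -0.5 0 0 0" --pt "1 0 0 -2 0 0 0" --pt "1 0 0 -4.5 0 0 0" --pt "1 0 0 -6.7 0 0 0" --pt "1 0.7 3 -6.7 0 0 0" --pt "1 1.4 7 -6.7 0 0 0" --pt "1 2.1 11 -6.7 0 0 0" --pt "1 2.8 15 -6.7 0 0 0" --pt "1 3.6 19 -6.7 0 0 0" --pt "1 4.4 23 -6.7 0 0 0" --pt "1 5.2 27 -6.7 0 0 0" --pt "1 5.8 30 -6.7 0 0 0" --pt "1 6.2 32 -6.7 0 0 0" --pt "1 6.3 33 -6.7 0 0 0" --pt "1 6.3 33 -6.7 0 0 0" --pt "1 6.3 33 -6.7 0 0 0"

```text
time: 14.73
tcp_pos: [505.8, 257.9, 195.4]
eef_rot: [0.0, 3.141, 0.0]
ft_force: [0.2, -1.0, -1.5]
finger_gap: 0.31
finger_force: 69.6
```

```bash
python3 - <<'E'
from h import *
s=env.get_state();print(s['tcp_pos'],s['time'],s['ft_force'],rel([506,257,104]))
E
```

```text
[505.84961189 257.92866744 195.35208754] 14.7333 [ 0.17917555 -0.97322367 -1.54820693] (array([-0.01, -0.09,  9.14]), array([ 0.,  0., -0.]))
```

Emit:
apply_moves --pt "1 0 -0.08 2 0 0 0" --pt "1 0 -0.08 4 0 0 0" --pt "1 0 -0.08 6 0 0 0" --pt "1 0 -0.08 7.5 0 0 0" --pt "1 0 -0.08 8.3 0 0 0" --pt "1 0 -0.08 8.8 0 0 0" --pt "1 0 -0.08 9.2 0 0 0" --pt "1 0 -0.08 9.2 0 0 0" --pt "1 0 -0.08 9.2 0 0 0"

```text
time: 15.48
tcp_pos: [506.4, 257.0, 104.1]
eef_rot: [0.002, 3.14, 0.001]
ft_force: [-0.4, 0.4, -2.6]
finger_gap: 0.311
finger_force: 69.6
```

Emit:
apply_moves --pt "1 0 0 0.08 0 0 0" --pt "1 0 0 0.15 0 0 0" --pt "1 0 0 0.15 0 0 0" --pt "-1 0 0 0.15 0 0 0" --pt "-1 0 0 0.15 0 0 0" --pt "-1 0 0 0.15 0 0 0" --pt "-1 0 0 0.15 0 0 0" --pt "-1 0 0 0.15 0 0 0" --pt "-1 0 0 0.15 0 0 0" --pt "-1 0 0 0.15 0 0 0" --pt "-1 0 0 0.15 0 0 0" --pt "-1 0 0 -1 0 0 0" --pt "-1 0 0 -3 0 0 0" --pt "-1 0 0 -6 0 0 0" --pt "-1 0 0 -9 0 0 0" --pt "-1 0 0 -12 0 0 0" --pt "-1 0 0 -14 0 0 0" --pt "-1 0 0 -14 0 0 0" --pt "-1 0 0 -14 0 0 0"

```text
time: 17.07
tcp_pos: [506.7, 257.4, 244.7]
eef_rot: [0.001, 3.138, 0.002]
ft_force: [-1.1, -0.6, -0.9]
finger_gap: 1.005
finger_force: 0.0
```

```bash
python3 - <<'E'
from h import *
s=env.get_state();print(s['tcp_pos'],s['finger_gap'])
p,d,P=cloud('wrist');cv2.imwrite('pics/w5.png',p)
Q=P.copy();Q[225:]=np.nan;w=Q.reshape(-1,3);w=w[(np.abs(w[:,:2]-[506,257]).max(1)<50)]
t=w[(w[:,2]>135)&(w[:,2]<165)];print(len(t),np.percentile(t,[1,99],axis=0),np.median(t,0))
E
```

```text
[506.66325352 257.4395339  244.6723478 ] 1.0048936941340905
853 [[491.96490312 244.2090723  135.92336794]
 [517.89799288 270.90799605 147.42342958]] [503.88286952 257.12028802 145.79353036]
```

View pics/w5.png

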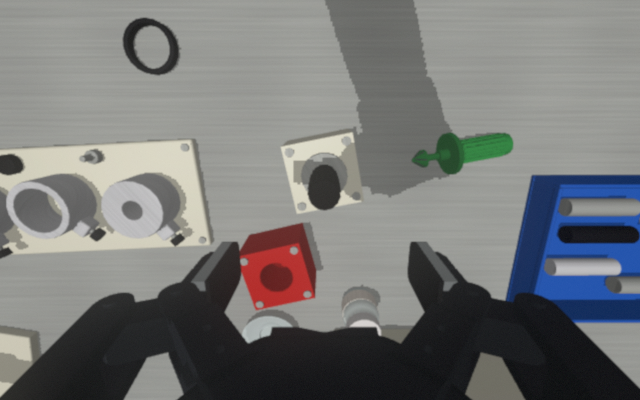

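The tool stands upright in its stand at (325,187), at the same height and place as before, with the gripper clear. Hand in.

```bash
python3 -c "
from cell import env
print(env.close_job())"
```

```text
the job is handed in; nothing more can be done
None
```

I deburred the widest collar's bore in one full clockwise circle from the thumb screw, stood the tool upright in its stand again, and handed the job in at about 17 s; no verdict came back.

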